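# Put the bangles away in the screw-top canister

## Robot

A 7-joint arm with a two-finger parallel gripper is mounted at the origin on the work surface. World frame = base frame: x ahead of the robot, y to its left, z up, the work surface at z = 0. Lengths are in m, angles in rad, forces in N, time in s.
With the tool pointing down it reaches from about 0.425 to 0.925 m from the base axis. Payload 6.8 kg.
Tool frame: the origin (TCP) lies on the centre line of the jaws, within the pads' length; the fingertips stand 8 mm ahead of it and the grasp point (between the pads) lies 11 mm behind it (bot.tips_ahead is the distance from the TCP to the fingertips, in m); z points along the fingers, y is the line along which they close (so a half turn about z gives the same grasp; the last joint's range is limited). The gripper opens to 85 mm and grips with 20 to 120 N. Pads are 22 mm wide; open, the fingers measure 114 mm over their backs; the gripper's body (76 mm by 85 mm) begins 54 mm behind the grasp point. The pads swing forward as they close: fully open they stand 13 mm farther back than shut.
Start: joints at [-1.237, 0.477, 0.022, 1.555, -0.011, 1.109, -0.083], TCP at [0.289, 0.61, 0.239] pointing down, gripper open.
Joint ranges: [-2.96, 2.96], [-0.34, 2.1], [-1.41, 1.46], [0.24, 2.44], [-1.37, 4.51], [0.17, 1.92], [-2.96, 2.96]. Speed limits (rad/s): [2.39, 2.39, 3.14, 3.14, 3.14, 3.14, 3.14].

## Interface

Orientations are given as a unit quaternion [w, x, y, z].
In Python, from station import bot gives the robot as it stands.
- The arm moves only by the tool send_rows, never from a script. Its argument "deltas" is text: rows parted by semicolons, each of 4 numbers parted by spaces: the shift along the tool's x, y, z in m, then the turn about the tool's z in degrees. In form: x y z spin; .... A call has 1 to 5 rows; each row is the pose to reach, as a shift and turn from the pose commanded when the call began, along the tool's axes at that moment; what a row does not reach only later rows make up. A row lasts 1/10 s, in which the tool goes at most 50 mm and 8.59 degrees, less where a joint would pass 70% of its speed; a pose out of reach is approached as far as the arm can. A call with a gripper value outside its range is refused whole. "claw" is the opening, from 0 (shut) to 1 (fully open), set as the call begins (left out, the last holds). The fingers move at their own pace and stop on an object; "force" is the grip in N (left out, the last holds). Time passes only in rows, so rows that repeat a pose let the fingers close. It gives the time, the measured TCP pose, the force, the opening and the grip force at its end, in the units of the state.
- bot.get_obs(): the state, without advancing time (a new reading comes with each control period).
- bot.read_camera(name): name is "scene" or "top"; returns a dict with "img" (420x560x3 uint8, red, green, blue), "depth" (420x560 float32, m along the optical axis (not along the pixel's ray), 0 where there is no reading), "fx", "fy", "cx", "cy" (pixels), "camera_from_world" (4x4, takes a point from world to camera coordinates). Camera axes: x right, y up, looking along -z (the intrinsics and any distortion apply to the point x, -y, -z); pixel columns grow to the right and rows downward; lengths in m; the calibration is good to about 2 mm. A picture is of the moment at which its call begins.
- bot.hand_in(): hands the job in; it is judged then, once.
Trained networks look in a picture, given as the dict that the camera call returned (one of the last four; its "shot" number tells which), for a name from the list of things; names that differ only in an ending like _2 or _b are one class to them, and where a whole thing is asked for, a point or a joint stands for the part that bears it (a point fixed in the world has none). Each returns a list of dicts, best first, with "confidence" (0 to 1); they miss things now and then, are a little off and sometimes report something else, mostly with a low value. They report only what shows in the picture. A call takes as long as a camera call. They do not tell look-alikes from the thing itself.
- bot.masks_of(picture, query): "mask" (420x560 bool, what is visible of it).
- bot.landmark_of(picture, query): "xyz" ([x, y, z] in m, in world coordinates, good to about 4 mm: a listed point, or the origin of a listed thing).
The state is a dict: "t": time; "q": joint angles; "joint_vel": joint speeds; "joint_torque": joint torques, N m; "eef_pos": TCP position; "tool_rot": TCP orientation; "contact_force": force on the tool from outside, world axes, zero at the start; "torque": the same for the moment, N m; "gripper_width": opening from 0.0 (shut) to 1.0 (fully open); "grasp_force": force on a finger pad.
Only numpy, scipy, OpenCV 4.12 (cv2) and the standard library are available. Lean on these libraries where they do the work, as an engineer would, in place of code of your own. Each camera call takes 0.05 s, during which the arm holds its last target. There are 200 camera calls.

## Task

Pack all the silver bangles from the cork mat into the open canister, pinching them only lightly because they mark easily. Then close it: set the lid level on the neck, turn it backward (anticlockwise from above) until it drops into the thread start, and screw it forward until it is fully home on the rim. Do not disturb the other things on the bench.

Things in the scene. Friction and masses are not known exactly. Their poses are not given: they have to be found in the camera images.
- canister: round aluminium canister fixed to the bench, mouth up; origin at the centre of its underside, z up along its axis. Foot 152 mm in diameter up to 17 mm, then a neck of 123 mm outer diameter with an external right-hand thread whose ridges stand out to 137 mm diameter. The flat inner floor is at 17 mm, the rim at 65 mm: four stacked bangles take 40 of the 48 mm depth
- canister_rim (a point): centre of the canister's mouth, at rim height, 65 mm above its underside. The mouth is 107 mm clear; the rim's outside tapers to 115 mm to guide the lid
- canister_thread (a point): on the axis, 45 mm up: right-hand thread, three starts 120 degrees apart, angles not given, lead 30 mm a turn. A stop nib stands behind each start: from on top of the thread the lid jams if turned forward; turned backward, by a third of a turn at most, it climbs up to 7 mm, drops about 9 mm into the start and meets the nib; then some 100 degrees forward bring it home, up to 30 more make it tight
- lid: loose round aluminium screw lid, 152 mm in diameter, about 350 g, right way up on the bench; origin at the centre of its skirt's lower edge, z up. Skirt 30 mm high, plate top at 35 mm. Three lugs inside the skirt's lower edge run in the thread and pass the neck with 2 mm play. Origin above the canister's origin: 45 to 53 mm standing on the thread, 42 to 45 mm in the thread start, 35 mm fully home
- lid_grip (a point): middle of the straight black bar grip on the lid, 55 mm above the lid's origin. The bar runs along the lid's own x axis, 80 mm long, 16 mm wide (along y), 40 mm high: from the plate's top (35 mm above the lid's origin) to 75 mm. Turned between slightly open fingers the lid can rise and drop freely
- bangle1: one of two to four identical plain silver bangles (absent ones read None): a round ring, outer diameter 68 mm, inner diameter 52 mm (wall 8 mm), 10 mm high, about 90 g, lying flat on the cork mat; origin at the centre of the ring, on its underside. It is easily marked: each finger pad may press it with up to 40 N, so grip with 20 to 30 N
- bangle2: one of two to four identical plain silver bangles (absent ones read None): a round ring, outer diameter 68 mm, inner diameter 52 mm (wall 8 mm), 10 mm high, about 90 g, lying flat on the cork mat; origin at the centre of the ring, on its underside. It is easily marked: each finger pad may press it with up to 40 N, so grip with 20 to 30 N
- bangle3: one of two to four identical plain silver bangles (absent ones read None): a round ring, outer diameter 68 mm, inner diameter 52 mm (wall 8 mm), 10 mm high, about 90 g, lying flat on the cork mat; origin at the centre of the ring, on its underside. It is easily marked: each finger pad may press it with up to 40 N, so grip with 20 to 30 N
- bangle4: one of two to four identical plain silver bangles (absent ones read None): a round ring, outer diameter 68 mm, inner diameter 52 mm (wall 8 mm), 10 mm high, about 90 g, lying flat on the cork mat; origin at the centre of the ring, on its underside. It is easily marked: each finger pad may press it with up to 40 N, so grip with 20 to 30 N
- mat: flat cork mat fixed to the bench, 260 x 250 mm, 6 mm thick, the bangles lie on it; origin at the centre of its underside
- ball_vise: bystander: steel engraver's ball vise on a plaster disc 150 mm in diameter, 114 mm high, fixed; origin at the centre of its underside
- bottle: bystander: white plastic bottle, 60 mm in diameter, 125 mm high, loose; origin at the centre of its underside
- bench_pin: bystander: light wooden bench pin block, 90 x 60 mm, 30 mm high, loose; origin at the centre of its underside
- mandrel: bystander: dark steel ring mandrel lying down, 160 mm long, 26 mm in diameter at its thick end, loose; origin at the centre of the thick end, z along it
Things that resemble listed ones, but are neither listed nor needed, are in the scene too. What is shaped like the bangle1 but blue or yellow is not meant.

How it is judged:
By the outcome, as a careful person would: the job done as asked, in the order asked, and still so for the second after the job is handed in, with the robot touching nothing.
Of bangle1, bangle2, bangle3, bangle4 only 2 to 4 are there at a start; the rules pass over those that are not, and their reading is None.
At some moment in a run one of bangle1, bangle2, bangle3, bangle4, lid may be knocked a few centimetres aside while the robot is not near it.
It also fails if it takes over 210 s, if anything falls off the work surface, if the arm or the gripper's body presses on something with over 40 N, if the wrist force passes 120 N, or if a joint passes its speed limit or range.

## Working session

There is one attempt and no reset: what is moved stays moved. The work goes in short steps, Python scripts to look and compute and a tool call to move; the robot and the scene stay as the last step left them, time stands still between calls to the robot, and variables do not carry over. Pictures are saved under pics/ and viewed, at most 14 in all, crops included, and the job is handed in when it is done.

Besides the shell and the picture viewer there is one more tool, called after "Request:" in YAML: its name, and indented under it one key for each argument. send_rows: Moves the arm, as the interface text tells. Its arguments: {"type":"object","properties":{"deltas":{"type":"string"},"claw":{"type":"number"},"force":{"type":"number"}},"required":["deltas"]}

```bash
mkdir -p pics; ls; cat > h.py <<'E'
from station import bot
import numpy as np, cv2
def world(p,u,v,d):
    T=np.linalg.inv(p["camera_from_world"])
    c=np.stack([(u-p["cx"])/p["fx"]*d,-(v-p["cy"])/p["fy"]*d,-d,np.ones_like(d)],-1)
    return (c@T.T)[...,:3]
def cloud(p):
    v,u=np.mgrid[0:420,0:560].astype(float)
    return world(p,u,v,p["depth"].astype(float))
def pix(p,x):
    c=p["camera_from_world"]@np.r_[x,1]
    return round(p["cx"]+p["fx"]*c[0]/-c[2]),round(p["cy"]-p["fy"]*c[1]/-c[2])
def save(p,n): cv2.imwrite("pics/"+n,p["img"][...,::-1])
E
python3 - <<'E'
from h import *
o=bot.get_obs();print({k:np.round(v,3).tolist() for k,v in o.items()})
P={n:bot.read_camera(n) for n in("top","scene")}
for n,p in P.items():
    save(p,n+"0.png")
    for q in ["canister_rim","lid","lid_grip","bangle1","mat","ball_vise","bottle","bench_pin","mandrel"]:
        print(n,q,[(np.round(r["xyz"],3).tolist(),round(r["confidence"],2),pix(p,r["xyz"])) for r in bot.landmark_of(p,q)])
E
```

```text
pics
{'t': 0.0, 'q': [-1.237, 0.478, 0.022, 1.556, -0.012, 1.109, -0.083], 'joint_vel': [0.001, 0.0, -0.001, 0.001, -0.001, 0.002, 0.002], 'joint_torque': [0.0, -59.646, 1.608, -28.119, 0.013, 0.009, 0.0], 'eef_pos': [0.288, 0.61, 0.238], 'tool_rot': [-0.0, 0.219, 0.976, -0.001], 'contact_force': [-0.789, 0.363, 0.451], 'torque': [-0.049, 0.006, 0.017], 'grasp_force': 0.0, 'gripper_width': 1.0}
top canister_rim [([0.514, 0.017, 0.068], 0.98, (235, 223))]
top lid [([0.5, 0.322, -0.002], 0.64, (136, 229))]
top lid_grip [([0.511, 0.318, 0.06], 0.57, (132, 223))]
top bangle1 [([0.552, -0.344, 0.008], 0.69, (354, 214)), ([0.44, -0.353, 0.005], 0.67, (357, 251)), ([0.539, -0.216, 0.001], 0.62, (312, 218)), ([0.399, -0.51, 0.004], 0.61, (409, 265)), ([0.285, -0.356, 0.0], 0.58, (358, 302))]
top mat [([0.493, -0.291, -0.002], 0.68, (336, 233))]
top ball_vise [([0.76, 0.25, 0.004], 0.69, (162, 145))]
top bottle [([0.735, -0.249, 0.003], 0.91, (323, 155))]
top bench_pin [([0.3, -0.239, -0.001], 0.76, (319, 297))]
top mandrel [([0.785, 0.002, 0.012], 0.58, (242, 138)), ([0.516, 0.015, 0.044], 0.46, (236, 223))]
scene canister_rim [([0.517, 0.019, 0.067], 0.67, (327, 203))]
scene lid [([0.503, 0.322, 0.003], 0.89, (421, 184))]
scene lid_grip [([0.506, 0.319, 0.058], 0.82, (425, 169))]
scene bangle1 [([0.552, -0.344, 0.006], 0.86, (192, 282)), ([0.44, -0.353, 0.004], 0.85, (173, 251)), ([0.542, -0.215, 0.003], 0.64, (244, 260)), ([0.285, -0.349, -0.0], 0.63, (157, 213)), ([0.396, -0.517, 0.002], 0.53, (100, 263))]
scene mat [([0.494, -0.289, -0.001], 0.64, (207, 258)), ([0.302, -0.238, 0.0], 0.34, (201, 204)), ([0.544, -0.214, 0.003], 0.25, (244, 260))]
scene ball_vise [([0.762, 0.251, 0.002], 0.74, (465, 255))]
scene bottle [([0.735, -0.242, 0.003], 0.73, (267, 326))]
scene bench_pin [([0.297, -0.238, 0.0], 0.7, (200, 203)), ([0.739, -0.243, 0.005], 0.63, (268, 327))]
scene mandrel [([0.784, 0.0, 0.016], 0.68, (381, 296))]
```

```bash
python3 - <<'E'
import cv2
t=cv2.imread("pics/top0.png");cv2.imwrite("pics/top0c.png",cv2.resize(t[120:330,100:440],(800,494),interpolation=2))
E
```

```text
(no output)
```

View pics/top0c.png

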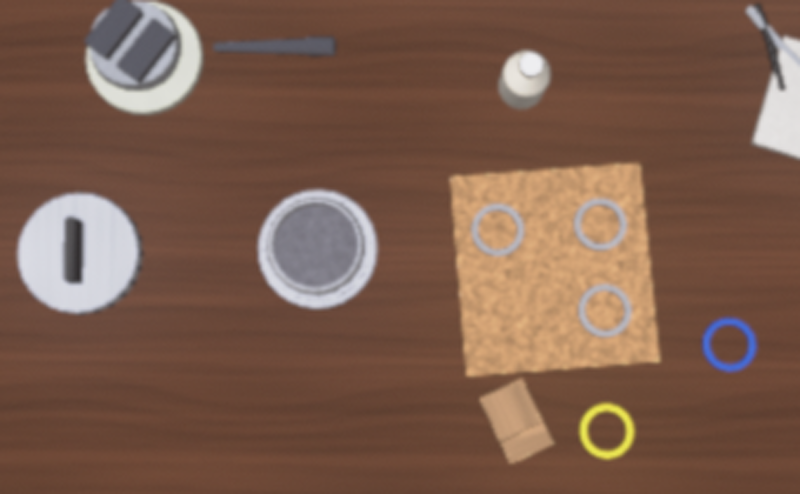

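View pics/scene0.png

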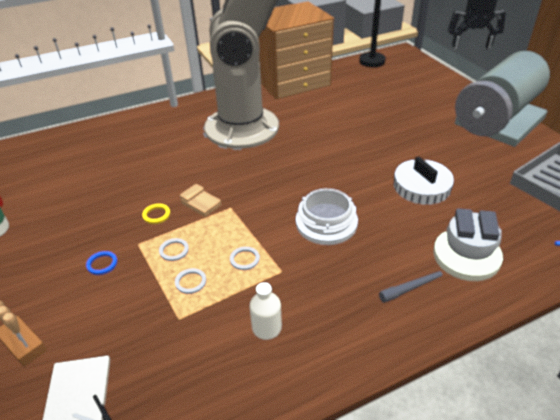

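The two views agree. These could be taken for a bangle (pixels in the original top image):
- Silver on the cork: (354,214), (357,251) and (312,218).
- Blue ring: (409,265).
- Yellow ring: (358,302).

I choose the three silver ones. Next I refine positions from the masks and check one close crop.

```bash
cat >> h.py <<'E'
from scipy.optimize import least_squares
def ring(p,m,zlo=.009,r=.030):
    c=cloud(p)[m]; c=c[(c[:,2]>zlo)&(c[:,2]<.09)]
    f=least_squares(lambda a:np.hypot(c[:,0]-a[0],c[:,1]-a[1])-r,c[:,:2].mean(0),loss="soft_l1",f_scale=.002)
    return np.round(np.r_[f.x,np.percentile(c[:,2],[10,50,90])],4),len(c)
def bangles(p):
    for r in bot.masks_of(p,"bangle1"):
        m=r["mask"]; rgb=np.median(p["img"][m],0)
        try: print("bangle",round(r["confidence"],2),rgb,*ring(p,m))
        except Exception as e: print("bangle?",r["confidence"],rgb,e)
def lid(p):
    r=bot.masks_of(p,"lid")[0]; m=r["mask"]; c=cloud(p)
    pl=c[m]; 
    top=pl[(pl[:,2]>np.percentile(pl[:,2],50)-.004)&(pl[:,2]<np.percentile(pl[:,2],50)+.004)]
    ce,ra=cv2.minEnclosingCircle((top[:,:2]*1000).astype(np.float32))
    bar=m&(p["img"].max(-1)<90)&(c[...,2]>np.median(top[:,2])+.025); b=c[bar]
    w,V=np.linalg.eigh(np.cov(b[:,:2].T)); v=V[:,1]
    print("lid conf",r["confidence"],"top z",np.median(top[:,2]),"plate centre",np.round(ce,1),round(ra,1),"bar c",b.mean(0).round(4),"med z",np.median(b[:,2]).round(4),"ang",np.degrees(np.arctan2(v[1],v[0])).round(1),"sd",np.sqrt(w).round(4),len(b))
def go(x,y,z,phi):
    "print deltas from the current pose; phi: closing axis in world, deg (mod 180)"
    o=bot.get_obs(); q=o["tool_rot"]; from scipy.spatial.transform import Rotation as R
    M=R.from_quat(q,scalar_first=True).as_matrix(); d=M.T@(np.array([x,y,z])-o["eef_pos"])
    now=np.degrees(np.arctan2(M[1,1],M[0,1])); s=(now-phi+90)%180-90
    print("pos",o["eef_pos"].round(4),"phi",now.round(1),"q7",np.degrees(o["q"][6]).round(1),"t",o["t"],"| delta",d.round(4),"spin",s.round(1),"w",o["gripper_width"].round(3),"gf",np.round(o["grasp_force"],1),"F",o["contact_force"].round(1))
E
python3 - <<'E'
from h import *
print(bot.tips_ahead)
p=bot.read_camera("top"); bangles(p)
try: lid(p)
except Exception as e: print(e)
c=cloud(p); m=bot.masks_of(p,"canister")[0]["mask"]; k=c[m]; 
for lo,hi in((.055,.075),(.008,.024)):
    s=k[(k[:,2]>lo)&(k[:,2]<hi)]; 
    r=np.hypot(*(s[:,:2]-[.515,.018]).T); s=s[(r>.05)]; ce,ra=cv2.minEnclosingCircle((s[:,:2]*1000).astype(np.float32)); print(lo,len(s),ce,ra,s[:,2].mean())
q=bot.read_camera("scene"); bangles(q)
try: lid(q)
except Exception as e: print(e)
cv2.imwrite("pics/crop1.png",cv2.resize(p["img"][195:310,300:430,::-1],None,fx=4,fy=4))
go(.541,-.2155,.15,0)
E
```

```text
0.008
bangle 0.64 [181.5 176.  180. ] [ 0.5385 -0.2109  0.0118  0.0156  0.0198] 35
bangle 0.55 [183. 174. 175.] [ 0.4365 -0.3486  0.0113  0.0154  0.0201] 126
bangle 0.51 [228. 221.  80.] [ 0.2846 -0.3503  0.0092  0.0112  0.0154] 47
lid conf 0.62 top z 0.03488525950064525 plate centre [500.5 322.4] 76.4 bar c [0.5004 0.3175 0.0729] med z 0.0737 ang -178.5 sd [0.003  0.0216] 111
0.055 0 (0.0, 0.0) 0.0 nan
0.008 410 (297.74176025390625, -232.00149536132812) 50.793216705322266 0.017566584523954227
bangle 0.88 [225. 227. 228.] [ 0.5456 -0.2153  0.0108  0.015   0.0174] 265
bangle 0.8 [227. 228. 229.] [ 0.5551 -0.3478  0.0118  0.0151  0.0174] 280
bangle 0.71 [226. 222. 214.] [ 0.4433 -0.3524  0.0112  0.0148  0.0172] 281
bangle 0.59 [ 60. 110. 231.] [ 0.4017 -0.5134  0.0093  0.0103  0.0122] 129
bangle 0.55 [254. 244.  56.] [ 0.2905 -0.3543  0.0094  0.0103  0.0122] 89
bangle 0.19 [180. 183. 190.] [0.5298 0.0093 0.0153 0.0332 0.0608] 2568
lid conf 0.67 top z 0.03487790545009084 plate centre [510.  319.6] 78.2 bar c [0.524  0.3008 0.0836] med z 0.0719 ang 136.8 sd [0.0164 0.1462] 177<stdin>:9: RuntimeWarning: Mean of empty slice.
  ret = ret.dtype.type(ret / rcount)
Traceback (most recent call last):
  File "h.py", line 37, in go
    print("pos",o["eef_pos"].round(4),"phi",now.round(1),"q7",np.degrees(o["q"][6]).round(1),"t",o["t"],"| delta",d.round(4),"spin",s.round(1),"w",o["gripper_width"].round(3),"gf",np.round(o["grasp_force"],1),"F",o["contact_force"].round(1))
                                                                                                                                                   ^^^^^^^^^^^^^^^^^^^^^^^^
AttributeError: 'float' object has no attribute 'round'
```

View pics/crop1.png

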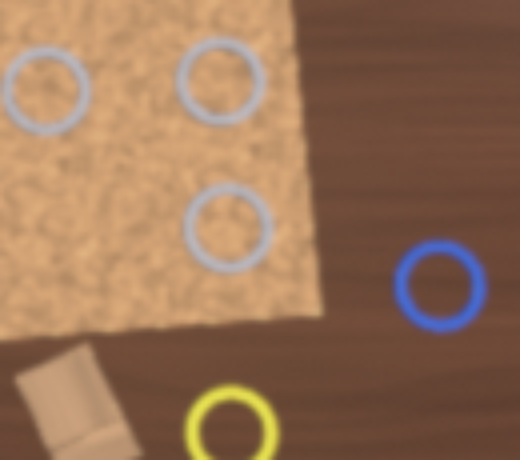

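The crop shows three silver bangles on the cork, at crop pixels (46,90), (220,80) and (228,228). The blue and yellow rings lie off the mat. I start travelling to the nearest silver one.

Request:
send_rows:
  deltas: "-0.034 -0.035 0.004 0; -0.068 -0.07 0.008 0; -0.102 -0.105 0.012 0; -0.136 -0.14 0.016 0; -0.17 -0.175 0.02 0"
  claw: 0.35
  force: 25

```text
t: 1.85
eef_pos: [0.3679, 0.3775, 0.2194]
tool_rot: [0.0, 0.219, 0.976, 0.0]
contact_force: [0.2, -0.6, -0.2]
gripper_width: 0.351
grasp_force: 0.0
```

Request:
send_rows:
  deltas: "-0.034 -0.035 0.004 0; -0.068 -0.07 0.008 0; -0.102 -0.105 0.012 0; -0.136 -0.14 0.016 0; -0.17 -0.175 0.02 0"

```text
t: 2.35
eef_pos: [0.4468, 0.1466, 0.1996]
tool_rot: [0.0, 0.219, 0.976, 0.0]
contact_force: [1.8, 0.3, 0.4]
gripper_width: 0.346
grasp_force: 0.0
```

Request:
send_rows:
  deltas: "-0.034 -0.035 0.004 0; -0.068 -0.07 0.008 0; -0.102 -0.105 0.012 0; -0.136 -0.14 0.016 0; -0.17 -0.175 0.02 0"

```text
t: 2.85
eef_pos: [0.5258, -0.0843, 0.1795]
tool_rot: [0.0, 0.219, 0.976, 0.0]
contact_force: [0.4, 0.0, 0.4]
gripper_width: 0.347
grasp_force: 0.0
```

Request:
send_rows:
  deltas: "0 0 0 8; 0 0 0 16; 0 0 0 24; 0 0 0 32; 0 0 0 40"

```text
t: 3.35
eef_pos: [0.5253, -0.0825, 0.1794]
tool_rot: [0.0, 0.542, 0.84, 0.0]
contact_force: [0.2, -0.2, 0.0]
gripper_width: 0.35
grasp_force: 0.0
```

Request:
send_rows:
  deltas: "0 0 0 8; 0 0 0 16; 0 0 0 24.7; 0 0 0 24.7; 0 0 0 24.7"

```text
t: 3.85
eef_pos: [0.5252, -0.0823, 0.1794]
tool_rot: [0.0, 0.706, 0.708, 0.0]
contact_force: [-0.3, -0.1, 0.2]
gripper_width: 0.349
grasp_force: 0.0
```

```bash
sed -i 's/o\["gripper_width"\].round(3)/round(o["gripper_width"],3)/' h.py; python3 - <<'E'
from h import *
go(.572,-.214,.08,0)
E
```

```text
pos [ 0.5252 -0.0823  0.1794] phi 0.2 q7 16.9 t 3.85 | delta [-0.1319  0.0462  0.0994] spin 0.2 w 0.349 gf 0.0 F [-0.3 -0.1  0.2]
```

Request:
send_rows:
  deltas: "-0.034 0.012 0.02 0; -0.068 0.024 0.04 0; -0.1 0.036 0.07 0; -0.132 0.047 0.1 0; -0.132 0.047 0.1 0"

```text
t: 4.35
eef_pos: [0.5699, -0.2193, 0.0755]
tool_rot: [-0.001, 0.708, 0.706, -0.003]
contact_force: [-0.5, 0.9, -0.3]
gripper_width: 0.355
grasp_force: 0.0
```

```bash
python3 - <<'E'
from h import *
go(.572,-.214,.019,0)
p=bot.read_camera("top"); bangles(p); 
print([np.round(r["xyz"],3).tolist() for r in bot.landmark_of(p,"bangle1")])
q=bot.read_camera("scene");bangles(q)
print([np.round(r["xyz"],3).tolist() for r in bot.landmark_of(q,"bangle1")])
cv2.imwrite("pics/c2.png",cv2.resize(q["img"][160:320,140:340,::-1],None,fx=3,fy=3))
E
```

```text
pos [ 0.5699 -0.2193  0.0755] phi -0.2 q7 35.8 t 4.35 | delta [0.0055 0.0024 0.0565] spin -0.2 w 0.355 gf 0.0 F [-0.5  0.9 -0.3]
bangle 0.69 [ 73.5  96.  181.5] [ 0.3953 -0.5087  0.01    0.0118  0.0159] 50
bangle 0.67 [176. 170. 171.] [ 0.5482 -0.3437  0.0114  0.0157  0.0192] 95
bangle 0.6 [177. 171. 172.] [ 0.4364 -0.3486  0.0109  0.0157  0.0199] 133
bangle 0.44 [216. 206.  75.] [ 0.2846 -0.351   0.0094  0.0114  0.0148] 88
[[0.284, -0.359, 0.001], [0.398, -0.513, -0.002], [0.549, -0.343, 0.006], [0.444, -0.355, 0.005], [0.518, 0.018, 0.044]]
bangle 0.8 [227. 228. 229.] [ 0.5459 -0.2148  0.0112  0.015   0.0177] 218
bangle 0.77 [253. 241.  55.] [ 0.2905 -0.3549  0.0093  0.0104  0.0121] 103
bangle 0.64 [226.5 224.5 225. ] [ 0.5549 -0.3476  0.0108  0.0147  0.0173] 316
bangle 0.6 [225. 226. 224.] [ 0.4434 -0.3524  0.0108  0.015   0.0173] 273
bangle 0.52 [ 63. 109. 227.] [ 0.4014 -0.5135  0.0092  0.0104  0.0124] 123
[[0.398, -0.514, 0.002], [0.283, -0.352, -0.002], [0.544, -0.216, 0.005], [0.437, -0.352, 0.006], [0.299, -0.236, 0.003], [0.507, 0.322, 0.056]]
```

View pics/c2.png

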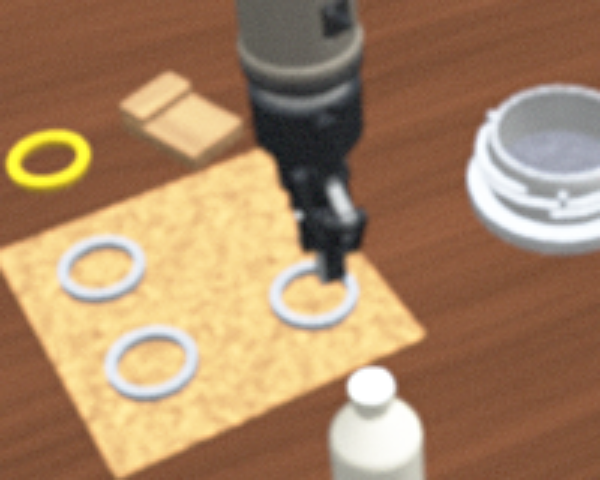

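The gripper is over the silver bangle at crop (314,295), with nothing in the way. I lower in steps and watch the force.

Request:
send_rows:
  deltas: "0 0 0.015 0; 0 0 0.03 0; 0 0 0.045 0; 0 0 0.045 0"

```text
t: 5.05
eef_pos: [0.5702, -0.2134, 0.0313]
tool_rot: [-0.002, 0.707, 0.707, -0.001]
contact_force: [-0.5, 0.1, 0.3]
gripper_width: 0.355
grasp_force: 0.0
```

```bash
python3 - <<'E'
from h import *
go(.572,-.214,.019,0)
q=bot.read_camera("scene")
cv2.imwrite("pics/c3.png",cv2.resize(q["img"][215:290,215:295,::-1],None,fx=6,fy=6,interpolation=2))
E
```

```text
pos [ 0.5702 -0.2134  0.0313] phi 0.0 q7 37.4 t 5.05 | delta [-0.0006  0.0019  0.0123] spin 0.0 w 0.355 gf 0.0 F [-0.5  0.1  0.3]
```

View pics/c3.png

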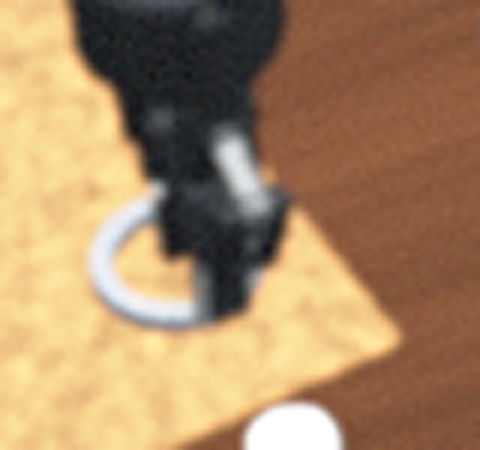

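Request:
send_rows:
  deltas: "0 0.001 0.006 0; 0 0.002 0.012 0; 0 0.002 0.012 0"

```text
t: 5.4
eef_pos: [0.574, -0.2143, 0.0216]
tool_rot: [-0.0, 0.707, 0.707, -0.0]
contact_force: [0.0, 0.2, -0.4]
gripper_width: 0.347
grasp_force: 0.0
```

Request:
send_rows:
  deltas: "0 0 0 0; 0 0 0 0; 0 0 0 0; 0 0 0 0; 0 0 0 0"
  claw: 0.05
  force: 25

```text
t: 5.9
eef_pos: [0.5742, -0.2145, 0.0224]
tool_rot: [0.0, 0.707, 0.707, 0.0]
contact_force: [-0.4, -0.1, 0.9]
gripper_width: 0.072
grasp_force: 23.3
```

Request:
send_rows:
  deltas: "0 0 0 0; 0 0 0 0; 0 0 0 0"

```text
t: 6.2
eef_pos: [0.5743, -0.2145, 0.0225]
tool_rot: [0.0, 0.707, 0.707, 0.0]
contact_force: [-1.2, 0.9, 2.2]
gripper_width: 0.07
grasp_force: 23.6
```

Request:
send_rows:
  deltas: "0 0 -0.02 0; 0 0 -0.05 0; 0 0 -0.09 0; 0 0 -0.12 0; 0 0 -0.12 0"

```text
t: 6.7
eef_pos: [0.5765, -0.2157, 0.1465]
tool_rot: [0.003, 0.707, 0.707, 0.002]
contact_force: [0.5, 0.1, 0.2]
gripper_width: 0.066
grasp_force: 24.7
```

Request:
send_rows:
  deltas: "0.04 -0.006 0 0; 0.085 -0.014 0 0; 0.13 -0.022 0 0; 0.175 -0.03 0 0; 0.215 -0.036 0 0"

```text
t: 7.2
eef_pos: [0.5367, 0.003, 0.1413]
tool_rot: [-0.001, 0.707, 0.707, -0.001]
contact_force: [1.0, 0.1, -0.6]
gripper_width: 0.071
grasp_force: 24.6
```

Request:
send_rows:
  deltas: "0.017 -0.002 0 0; 0.017 -0.002 0 0; 0.017 -0.002 0 0"

```text
t: 7.5
eef_pos: [0.5357, 0.0173, 0.1418]
tool_rot: [-0.0, 0.707, 0.707, -0.001]
contact_force: [0.2, 0.4, -0.4]
gripper_width: 0.071
grasp_force: 24.6
```

```bash
python3 - <<'E'
from h import *
go(.5355,.018,.035,0)
p=bot.read_camera("top"); q=bot.read_camera("scene")
bangles(q)
for n in(p,q): print([np.round(r["xyz"],3).tolist() for r in bot.landmark_of(n,"canister_rim")+bot.landmark_of(n,"canister_thread")])
im=np.hstack([cv2.resize(p["img"][180:270,190:280,::-1],(400,400),interpolation=2),cv2.resize(q["img"][100:260,250:410,::-1],(400,400),interpolation=2)])
cv2.imwrite("pics/c4.png",im)
E
```

```text
pos [0.5357 0.0173 0.1418] phi 0.0 q7 8.5 t 7.5 | delta [ 7.000e-04 -1.000e-04  1.068e-01] spin 0.0 w 0.071 gf 24.6 F [ 0.2  0.4 -0.4]
bangle 0.87 [ 64. 108. 220.] [ 0.401  -0.5135  0.0094  0.0104  0.012 ] 131
bangle 0.61 [177.  176.  179.5] [0.4903 0.0243 0.0599 0.0619 0.0644] 8
bangle 0.6 [226.  222.5 221.5] [ 0.5551 -0.3474  0.0109  0.0147  0.0173] 318
bangle 0.54 [254. 244.  56.] [ 0.2908 -0.3546  0.0094  0.0105  0.0122] 91
[[0.513, 0.015, 0.065], [0.298, -0.235, -0.003], [0.514, 0.014, 0.045]]
[[0.516, 0.017, 0.004], [0.518, 0.016, 0.043]]
```

View pics/c4.png

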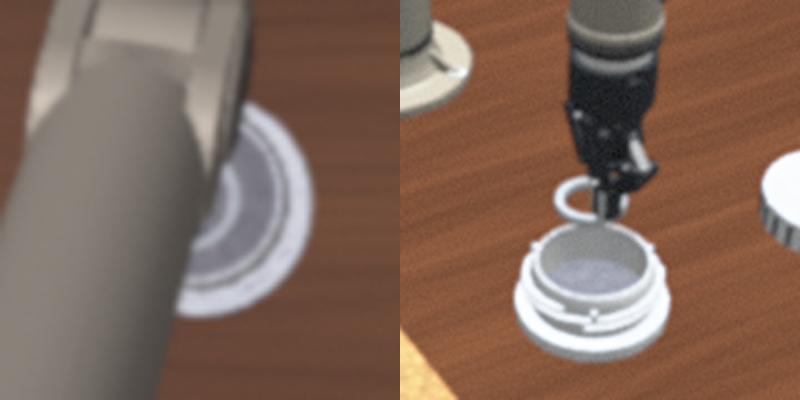

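The bangle hangs level from the jaws above the open canister (right half, ring at about (590,200)). I lower it in.

Request:
send_rows:
  deltas: "0.001 0 0.025 0; 0.001 0 0.05 0; 0.001 0 0.075 0; 0.001 0 0.095 0; 0.001 0 0.1 0"

```text
t: 8.35
eef_pos: [0.5348, 0.0181, 0.0404]
tool_rot: [-0.001, 0.707, 0.707, -0.001]
contact_force: [-0.4, -0.2, -1.2]
gripper_width: 0.07
grasp_force: 24.6
```

Request:
send_rows:
  deltas: "0 0 0.004 0; 0 0 0.007 0; 0 0 0.007 0"

```text
t: 8.65
eef_pos: [0.5366, 0.0185, 0.0358]
tool_rot: [0.0, 0.707, 0.707, 0.0]
contact_force: [0.7, 0.0, -0.5]
gripper_width: 0.068
grasp_force: 24.6
```

Request:
send_rows:
  deltas: "0 0 0.002 0; 0 0 0.002 0; 0 0 0.002 0"

```text
t: 8.95
eef_pos: [0.5364, 0.0187, 0.0336]
tool_rot: [0.0, 0.707, 0.707, 0.0]
contact_force: [0.2, -0.0, -0.7]
gripper_width: 0.072
grasp_force: 24.9
```

Request:
send_rows:
  deltas: "0 0 0 0; 0 0 0 0; 0 0 0 0; 0 0 0 0"
  claw: 0.27

```text
t: 9.35
eef_pos: [0.5362, 0.0185, 0.0334]
tool_rot: [0.0, 0.707, 0.707, 0.0]
contact_force: [-0.4, -0.0, -0.4]
gripper_width: 0.273
grasp_force: 0.0
```

Request:
send_rows:
  deltas: "0 0 -0.02 0; 0 0 -0.05 0; 0 0 -0.09 0; 0 0 -0.12 0; 0 0 -0.12 0"

```text
t: 9.85
eef_pos: [0.5389, 0.0185, 0.1571]
tool_rot: [0.002, 0.707, 0.707, 0.003]
contact_force: [1.3, 0.3, 0.4]
gripper_width: 0.274
grasp_force: 0.0
```

```bash
python3 - <<'E'
from h import *
go(.580,-.345,.08,0)
E
```

```text
pos [0.5389 0.0185 0.1571] phi -0.0 q7 7.9 t 9.85 | delta [-0.3636  0.0408  0.0768] spin -0.0 w 0.274 gf 0.0 F [1.3 0.3 0.4]
```

Request:
send_rows:
  deltas: "-0.048 0.006 0 0; -0.096 0.012 0 0; -0.144 0.018 0 0; -0.192 0.024 0 0; -0.24 0.03 0 0"
  claw: 0.35

```text
t: 10.35
eef_pos: [0.5657, -0.223, 0.1523]
tool_rot: [-0.001, 0.707, 0.707, -0.0]
contact_force: [0.4, 0.6, -0.1]
gripper_width: 0.349
grasp_force: 0.0
```

Request:
send_rows:
  deltas: "-0.045 0.006 0.015 0; -0.09 0.011 0.04 0; -0.123 0.015 0.06 0; -0.123 0.015 0.075 0; -0.123 0.015 0.075 0"

```text
t: 10.85
eef_pos: [0.5788, -0.344, 0.0747]
tool_rot: [-0.003, 0.708, 0.706, -0.001]
contact_force: [0.1, 1.1, 0.5]
gripper_width: 0.351
grasp_force: 0.0
```

```bash
python3 - <<'E'
from h import *
go(.582,-.345,.019,0)
p=bot.read_camera("top"); bangles(p);q=bot.read_camera("scene");bangles(q); lid(p)
for n in(p,q):print([np.round(r["xyz"],3).tolist() for r in bot.landmark_of(n,"bangle1")])
c=cloud(q); m=(np.hypot(c[...,0]-.515,c[...,1]-.018)<.05)&(c[...,2]<.045)&(c[...,2]>.0); print("canister inner z",np.percentile(c[m][:,2],[5,25,50,75,95]))
cv2.imwrite("pics/c5.png",np.hstack([cv2.resize(p["img"][180:270,190:280,::-1],(400,400),interpolation=2),cv2.resize(q["img"][190:350,130:290,::-1],(400,400),interpolation=2)]))
E
```

```text
pos [ 0.5788 -0.344   0.0747] phi -0.1 q7 46.1 t 10.85 | delta [-0.0012  0.0035  0.0557] spin -0.1 w 0.351 gf 0.0 F [0.1 1.1 0.5]
bangle 0.65 [165. 167. 177.] [0.5031 0.0227 0.022  0.0263 0.0302] 146
bangle 0.48 [218. 209.  76.] [ 0.284  -0.3506  0.0095  0.0115  0.0163] 85
bangle 0.48 [ 72.  98. 189.] [ 0.3954 -0.5092  0.0094  0.011   0.0142] 75
bangle 0.46 [176. 171. 176.] [ 0.4364 -0.3485  0.0117  0.0151  0.0198] 100
bangle 0.82 [ 59.  112.5 233. ] [ 0.4015 -0.5135  0.0093  0.0104  0.0122] 113
bangle 0.7 [228. 225. 226.] [ 0.5548 -0.3472  0.0107  0.0148  0.0175] 253
bangle 0.67 [206. 216. 226.] [0.5096 0.019  0.0175 0.0252 0.0284] 144
bangle 0.62 [255. 246.  58.] [ 0.2904 -0.3543  0.0091  0.0099  0.0126] 46
bangle 0.5 [222. 222. 221.] [ 0.4433 -0.3527  0.0106  0.0146  0.0169] 181
lid conf 0.56 top z 0.034876773366973146 plate centre [502.2 321.4] 76.6 bar c [0.4991 0.314  0.0855] med z 0.0735 ang 61.6 sd [0.0193 0.0403] 118
[[0.439, -0.351, 0.005], [0.282, -0.356, 0.0], [0.403, -0.513, -0.0], [0.506, 0.021, 0.012]]
[[0.398, -0.514, -0.001], [0.551, -0.348, 0.006], [0.508, 0.02, 0.017], [0.284, -0.352, 0.001], [0.439, -0.351, 0.006]]
canister inner z [0.01463343 0.01677641 0.01873663 0.02512661 0.0282176 ]
```

View pics/c5.png

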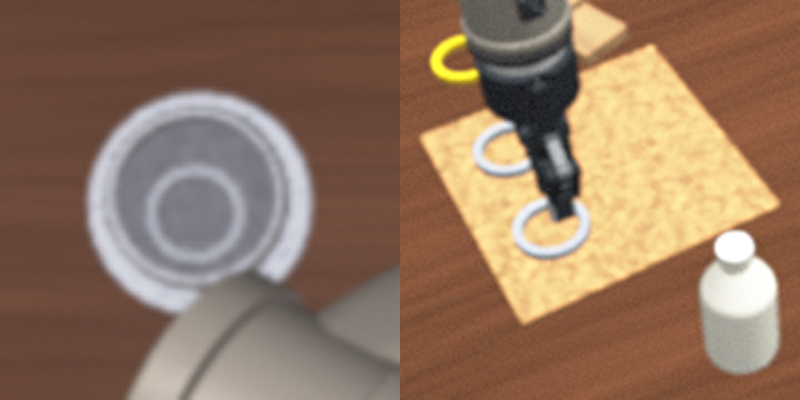

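The first bangle lies flat inside the canister at (195,212), clear of the wall. The second is under the gripper.

Request:
send_rows:
  deltas: "0 0 0.02 0; -0.002 0.001 0.04 0; -0.002 0.002 0.055 0; -0.002 0.002 0.058 0; -0.002 0.002 0.058 0"

```text
t: 11.7
eef_pos: [0.5826, -0.3462, 0.0194]
tool_rot: [-0.001, 0.707, 0.707, -0.0]
contact_force: [0.4, 1.4, -0.2]
gripper_width: 0.348
grasp_force: 0.0
```

Request:
send_rows:
  deltas: "0 0 0 0; 0 0 0 0; 0 0 0 0; 0 0 0 0; 0 0 0 0"
  claw: 0.05

```text
t: 12.2
eef_pos: [0.5835, -0.3468, 0.021]
tool_rot: [0.001, 0.707, 0.707, 0.0]
contact_force: [0.3, -0.6, 3.7]
gripper_width: 0.077
grasp_force: 23.5
```

Request:
send_rows:
  deltas: "0 0 0 0; 0 0 0 0; 0 0 0 0"

```text
t: 12.5
eef_pos: [0.5835, -0.3468, 0.0209]
tool_rot: [0.001, 0.707, 0.707, 0.0]
contact_force: [-1.3, -0.6, 6.1]
gripper_width: 0.079
grasp_force: 23.9
```

```bash
python3 - <<'E'
from h import *
go(.5355,.0195,.15,0)
E
```

```text
pos [ 0.5835 -0.3468  0.0209] phi -0.0 q7 47.9 t 12.5 | delta [ 0.3662 -0.048  -0.1293] spin -0.0 w 0.079 gf 23.9 F [-1.3 -0.6  6.1]
```

Request:
send_rows:
  deltas: "0 0 -0.02 0; 0 0 -0.05 0; 0 0 -0.09 0; 0 0 -0.125 0; 0 0 -0.13 0"

```text
t: 13.0
eef_pos: [0.5849, -0.348, 0.1547]
tool_rot: [0.003, 0.707, 0.707, 0.001]
contact_force: [0.5, -1.0, -0.3]
gripper_width: 0.082
grasp_force: 23.2
```

Request:
send_rows:
  deltas: "0.04 -0.005 0 0; 0.085 -0.012 0 0; 0.13 -0.018 0 0; 0.175 -0.024 0 0; 0.22 -0.03 0 0"

```text
t: 13.5
eef_pos: [0.5519, -0.1243, 0.1492]
tool_rot: [-0.001, 0.707, 0.707, -0.0]
contact_force: [0.9, 0.8, -0.7]
gripper_width: 0.08
grasp_force: 23.2
```

Request:
send_rows:
  deltas: "0.045 -0.005 0 0; 0.09 -0.01 0 0; 0.125 -0.015 0 0; 0.146 -0.018 0 0; 0.146 -0.018 0 0"

```text
t: 14.0
eef_pos: [0.5339, 0.024, 0.1491]
tool_rot: [-0.001, 0.705, 0.709, -0.0]
contact_force: [0.1, 0.0, -1.0]
gripper_width: 0.082
grasp_force: 23.1
```

Request:
send_rows:
  deltas: "0 0 0 0; 0 0 0 0"

```text
t: 14.2
eef_pos: [0.5349, 0.0181, 0.15]
tool_rot: [0.0, 0.708, 0.706, -0.0]
contact_force: [0.2, 0.1, 0.1]
gripper_width: 0.08
grasp_force: 23.2
```

```bash
python3 - <<'E'
from h import *
go(.5355,.0195,.043,0)
q=bot.read_camera("scene"); bangles(q)
E
```

```text
pos [0.5349 0.0181 0.15  ] phi -0.1 q7 8.4 t 14.2 | delta [0.0015 0.0006 0.107 ] spin -0.1 w 0.08 gf 23.2 F [0.2 0.1 0.1]
bangle 0.59 [253.  241.5  55. ] [ 0.2898 -0.3546  0.0094  0.0104  0.0121] 88
bangle 0.56 [200.  199.  185.5] [ 0.7337 -0.2448  0.0201  0.0582  0.0856] 889
bangle 0.55 [200.5 209.  221.5] [0.5101 0.0179 0.0192 0.0253 0.0284] 123
bangle 0.55 [ 62. 109. 226.] [ 0.4013 -0.5133  0.0093  0.01    0.0118] 138
bangle 0.54 [223.  221.5 215. ] [ 0.4431 -0.3524  0.0111  0.0146  0.0174] 282
bangle? 0.5 [181. 187. 195.] Initial guess is outside of provided boundsh.py:17: RuntimeWarning: Mean of empty slice.
  f=least_squares(lambda a:np.hypot(c[:,0]-a[0],c[:,1]-a[1])-r,c[:,:2].mean(0),loss="soft_l1",f_scale=.002)
  ret = um.true_divide(
```

Request:
send_rows:
  deltas: "0.001 0.001 0.025 0; 0.001 0.001 0.05 0; 0.001 0.001 0.075 0; 0.001 0.001 0.095 0; 0.001 0.001 0.1 0"

```text
t: 14.8
eef_pos: [0.5348, 0.0193, 0.0484]
tool_rot: [-0.001, 0.708, 0.706, -0.002]
contact_force: [-1.3, -0.1, -0.8]
gripper_width: 0.081
grasp_force: 23.2
```

Request:
send_rows:
  deltas: "0 0 0.004 0; 0 0 0.007 0; 0 0 0.007 0"

```text
t: 15.1
eef_pos: [0.5366, 0.0204, 0.0438]
tool_rot: [0.0, 0.707, 0.707, 0.0]
contact_force: [0.1, -0.5, -2.1]
gripper_width: 0.079
grasp_force: 23.2
```

Request:
send_rows:
  deltas: "0 0 0 0; 0 0 0 0; 0 0 0 0; 0 0 0 0"
  claw: 0.27

```text
t: 15.5
eef_pos: [0.5364, 0.0206, 0.0436]
tool_rot: [0.0, 0.707, 0.707, 0.0]
contact_force: [-0.0, 0.2, -0.1]
gripper_width: 0.271
grasp_force: 0.0
```

Request:
send_rows:
  deltas: "0 0 -0.02 0; 0 0 -0.05 0; 0 0 -0.09 0; 0 0 -0.11 0; 0 0 -0.11 0"

```text
t: 16.0
eef_pos: [0.5382, 0.0206, 0.1563]
tool_rot: [0.001, 0.707, 0.707, 0.003]
contact_force: [0.1, 0.7, -1.1]
gripper_width: 0.27
grasp_force: 0.0
```

Request:
send_rows:
  deltas: "-0.048 -0.008 0 0; -0.096 -0.016 0 0; -0.144 -0.024 0 0; -0.192 -0.032 0 0; -0.24 -0.04 0 0"
  claw: 0.35

```text
t: 16.5
eef_pos: [0.4951, -0.2208, 0.1525]
tool_rot: [-0.001, 0.707, 0.707, -0.0]
contact_force: [2.4, -0.6, -0.0]
gripper_width: 0.348
grasp_force: 0.0
```

Request:
send_rows:
  deltas: "-0.045 -0.008 0.01 0; -0.09 -0.016 0.04 0; -0.131 -0.025 0.06 0; -0.131 -0.025 0.075 0; -0.131 -0.025 0.075 0"

```text
t: 17.0
eef_pos: [0.4684, -0.3505, 0.0753]
tool_rot: [-0.003, 0.708, 0.706, -0.001]
contact_force: [1.0, 0.9, -0.4]
gripper_width: 0.349
grasp_force: 0.0
```

```bash
python3 - <<'E'
from h import *
go(.470,-.352,.021,0)
p=bot.read_camera("top");q=bot.read_camera("scene");bangles(q)
cv2.imwrite("pics/c6.png",np.hstack([cv2.resize(p["img"][180:270,190:280,::-1],(400,400),interpolation=2),cv2.resize(q["img"][170:330,130:290,::-1],(400,400),interpolation=2)]))
E
```

```text
pos [ 0.4684 -0.3505  0.0753] phi -0.2 q7 53.6 t 17.0 | delta [-0.0016  0.0019  0.0543] spin -0.2 w 0.349 gf 0.0 F [ 1.   0.9 -0.4]
bangle 0.81 [ 63. 113. 234.] [ 0.4012 -0.5135  0.0093  0.0102  0.0121] 143
bangle 0.73 [230.  226.5 226.5] [ 0.4435 -0.3526  0.0112  0.0148  0.0174] 228
bangle 0.56 [213. 222. 230.] [0.5093 0.0196 0.0247 0.0354 0.0385] 210
bangle 0.42 [255. 245.  56.] [ 0.2895 -0.3547  0.0092  0.0105  0.0124] 48
```

View pics/c6.png

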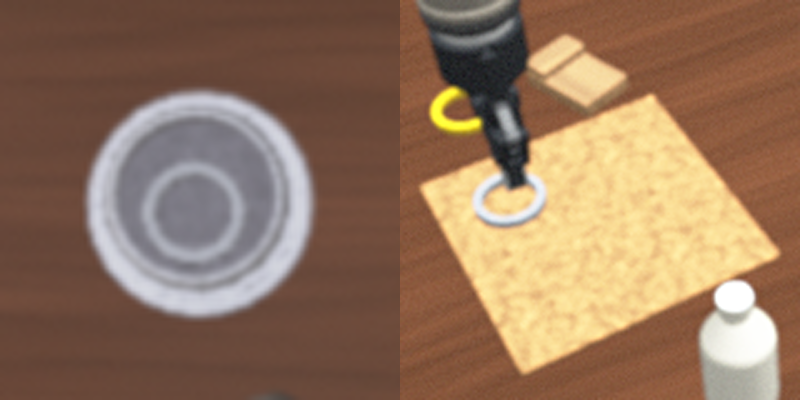

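Two bangles are stacked neatly in the canister at (193,210), and the last one is under the gripper at (508,200).

Request:
send_rows:
  deltas: "0 0 0.02 0; -0.001 0.001 0.04 0; -0.001 0.001 0.052 0; -0.001 0.001 0.056 0; -0.001 0.001 0.056 0"

```text
t: 17.65
eef_pos: [0.4725, -0.3508, 0.0224]
tool_rot: [-0.0, 0.707, 0.707, 0.0]
contact_force: [-0.6, 0.2, -0.2]
gripper_width: 0.349
grasp_force: 0.0
```

Request:
send_rows:
  deltas: "0 0 0 0; 0 0 0 0; 0 0 0 0; 0 0 0 0; 0 0 0 0"
  claw: 0.05

```text
t: 18.15
eef_pos: [0.4726, -0.3517, 0.023]
tool_rot: [0.001, 0.707, 0.707, 0.0]
contact_force: [-0.7, 0.6, 6.1]
gripper_width: 0.061
grasp_force: 24.5
```

Request:
send_rows:
  deltas: "0 0 0 0; 0 0 0 0; 0 0 0 0"

```text
t: 18.45
eef_pos: [0.4726, -0.3517, 0.0231]
tool_rot: [0.001, 0.707, 0.707, 0.0]
contact_force: [-0.3, 1.5, 5.5]
gripper_width: 0.062
grasp_force: 24.6
```

```bash
python3 - <<'E'
from h import *
go(.536,.0195,.15,0)
E
```

```text
pos [ 0.4726 -0.3517  0.0231] phi -0.0 q7 56.3 t 18.45 | delta [ 0.3712  0.0634 -0.127 ] spin -0.0 w 0.062 gf 24.6 F [-0.3  1.5  5.5]
```

Request:
send_rows:
  deltas: "0 0 -0.02 0; 0 0 -0.05 0; 0 0 -0.09 0; 0 0 -0.12 0; 0 0 -0.127 0"

```text
t: 18.95
eef_pos: [0.4735, -0.3529, 0.1527]
tool_rot: [0.003, 0.707, 0.707, 0.001]
contact_force: [0.5, -0.4, -0.1]
gripper_width: 0.059
grasp_force: 23.7
```

Request:
send_rows:
  deltas: "0.04 0.006 0 0; 0.085 0.014 0 0; 0.13 0.022 0 0; 0.175 0.03 0 0; 0.22 0.037 0 0"

```text
t: 19.45
eef_pos: [0.5087, -0.1294, 0.1485]
tool_rot: [-0.0, 0.707, 0.707, -0.0]
contact_force: [0.8, -0.3, -1.8]
gripper_width: 0.06
grasp_force: 23.7
```

Request:
send_rows:
  deltas: "0.045 0.008 0 0; 0.09 0.015 0 0; 0.125 0.021 0 0; 0.15 0.026 0 0; 0.15 0.026 0 0"

```text
t: 19.95
eef_pos: [0.5353, 0.0235, 0.1482]
tool_rot: [-0.001, 0.705, 0.71, 0.0]
contact_force: [0.6, 0.2, -0.8]
gripper_width: 0.06
grasp_force: 23.7
```

Request:
send_rows:
  deltas: "0 0 0 0; 0 0 0 0; 0 0 0 0"

```text
t: 20.25
eef_pos: [0.5348, 0.017, 0.1491]
tool_rot: [0.0, 0.708, 0.706, -0.0]
contact_force: [-0.7, 0.1, -0.9]
gripper_width: 0.063
grasp_force: 23.7
```

```bash
python3 - <<'E'
from h import *
go(.536,.0195,.055,0)
E
```

```text
pos [0.5348 0.017  0.1491] phi -0.2 q7 9.1 t 20.25 | delta [0.0026 0.0012 0.0941] spin -0.2 w 0.063 gf 23.7 F [-0.7  0.1 -0.9]
```

Request:
send_rows:
  deltas: "0.002 0.001 0.025 0; 0.002 0.001 0.05 0; 0.002 0.001 0.075 0; 0.002 0.001 0.09 0; 0.002 0.001 0.09 0"

```text
t: 20.75
eef_pos: [0.5347, 0.0196, 0.0577]
tool_rot: [-0.001, 0.708, 0.707, -0.002]
contact_force: [-0.9, 0.5, -0.2]
gripper_width: 0.063
grasp_force: 23.8
```

Request:
send_rows:
  deltas: "0 0 0.002 0; 0 0 0.004 0; 0 0 0.005 0; 0 0 0.005 0"

```text
t: 21.15
eef_pos: [0.5366, 0.0207, 0.0548]
tool_rot: [0.0, 0.707, 0.707, 0.0]
contact_force: [0.1, 0.1, -0.9]
gripper_width: 0.061
grasp_force: 23.9
```

Request:
send_rows:
  deltas: "0 0 0 0; 0 0 0 0; 0 0 0 0; 0 0 0 0"
  claw: 0.27

```text
t: 21.55
eef_pos: [0.5362, 0.0206, 0.0544]
tool_rot: [0.0, 0.707, 0.707, 0.0]
contact_force: [-0.8, 1.1, 0.6]
gripper_width: 0.274
grasp_force: 0.0
```

Request:
send_rows:
  deltas: "0 0 -0.02 0; 0 0 -0.05 0; 0 0 -0.09 0; 0 0 -0.12 0; 0 0 -0.12 0"

```text
t: 22.05
eef_pos: [0.5388, 0.0205, 0.1782]
tool_rot: [0.002, 0.707, 0.707, 0.003]
contact_force: [0.7, -1.0, 0.4]
gripper_width: 0.267
grasp_force: 0.0
```

Request:
send_rows:
  deltas: "0.03 -0.003 0 8; 0.06 -0.006 0 16; 0.1 -0.01 0 24; 0.15 -0.015 0 32; 0.2 -0.02 0 40"
  claw: 0.5

```text
t: 22.55
eef_pos: [0.5156, 0.2213, 0.1737]
tool_rot: [-0.0, 0.908, 0.419, -0.0]
contact_force: [1.0, -0.3, 0.1]
gripper_width: 0.504
grasp_force: 0.0
```

Request:
send_rows:
  deltas: "0 0 0 8; 0 0 0 16; 0 0 0 24; 0 0 0 32; 0 0 0 40"

```text
t: 23.05
eef_pos: [0.5158, 0.22, 0.1735]
tool_rot: [0.0, 0.996, 0.084, -0.0]
contact_force: [-0.2, 0.7, -0.3]
gripper_width: 0.495
grasp_force: 0.0
```

Request:
send_rows:
  deltas: "0 0 0 8.5; 0 0 0 8.5; 0 0 0 8.5"

```text
t: 23.35
eef_pos: [0.516, 0.2199, 0.1737]
tool_rot: [0.0, 1.0, 0.015, -0.0]
contact_force: [-1.0, 0.4, 0.1]
gripper_width: 0.498
grasp_force: 0.0
```

```bash
python3 - <<'E'
from h import *
go(.502,.321,.10,-88.5)
p=bot.read_camera("top");q=bot.read_camera("scene");bangles(q)
for n in(p,q):
    try: lid(n)
    except Exception as e: print(e)
    print([np.round(r["xyz"],3).tolist() for k in("lid","lid_grip") for r in bot.landmark_of(n,k)])
cv2.imwrite("pics/c7.png",np.hstack([cv2.resize(p["img"][160:290,80:275,::-1],(450,300),interpolation=2),cv2.resize(q["img"][100:250,270:470,::-1],(350,262),interpolation=2)[:300]] if 0 else [cv2.resize(p["img"][150:300,80:280,::-1],(400,300)),cv2.resize(q["img"][100:250,270:470,::-1],(400,300))]))
E
```

```text
pos [0.516  0.2199 0.1737] phi -88.3 q7 -86.5 t 23.35 | delta [-0.0109 -0.1015  0.0736] spin 0.2 w 0.498 gf 0.0 F [-1.   0.4  0.1]
bangle 0.67 [245. 230.  55.] [ 0.2898 -0.355   0.0094  0.0104  0.012 ] 96
bangle 0.57 [ 66. 109. 222.] [ 0.4015 -0.5139  0.0093  0.0105  0.012 ] 125
bangle 0.53 [140.  143.5 146. ] [0.5111 0.017  0.0172 0.0224 0.0294] 79
bangle 0.5 [203. 212. 223.] [0.5101 0.0176 0.0379 0.0456 0.0487] 299
bangle 0.47 [139.5 142.  145.5] [0.5118 0.0186 0.0297 0.0323 0.0359] 36
lid conf 0.66 top z 0.0344098345446886 plate centre [470.9 279.7] 52.6 bar c [nan nan nan] med z nan ang nan sd [nan nan] 0
[[0.501, 0.323, -0.003], [0.735, -0.249, 0.0], [0.511, 0.319, 0.056], [0.493, -0.287, 0.0]]
lid conf 0.68 top z 0.0349359395890948 plate centre [507.6 319.9] 79.7 bar c [0.519  0.3054 0.0789] med z 0.0717 ang 137.1 sd [0.0163 0.1201] 177
[[0.503, 0.323, 0.002], [0.503, 0.318, 0.056], [0.503, 0.324, 0.002]]
  avg = a.mean(axis, **keepdims_kw)
  ret = um.true_divide(
h.py:30: RuntimeWarning: Degrees of freedom <= 0 for slice
  w,V=np.linalg.eigh(np.cov(b[:,:2].T)); v=V[:,1]
  c *= np.true_divide(1, fact)
  c *= np.true_divide(1, fact)
h.py:31: RuntimeWarning: Mean of empty slice.
  print("lid conf",r["confidence"],"top z",np.median(top[:,2]),"plate centre",np.round(ce,1),round(ra,1),"bar c",b.mean(0).round(4),"med z",np.median(b[:,2]).round(4),"ang",np.degrees(np.arctan2(v[1],v[0])).round(1),"sd",np.sqrt(w).round(4),len(b))
  return _methods._mean(a, axis=axis, dtype=dtype,
  ret = ret.dtype.type(ret / rcount)
```

View pics/c7.png

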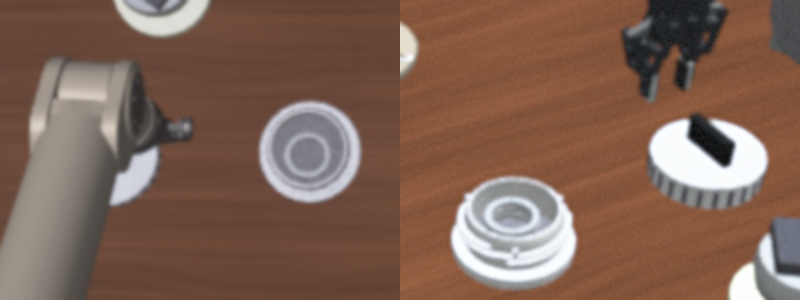

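All three bangles are stacked in the canister: in the left half one ring shows at (307,155), and the stack top is at about 47 mm. The lid is where it was, its bar seen at (712,138) in the right half. I descend on the bar.

Request:
send_rows:
  deltas: "-0.004 -0.03 0.015 0; -0.008 -0.065 0.03 0; -0.011 -0.1 0.05 0; -0.011 -0.1 0.06 0; -0.011 -0.1 0.06 0"
  claw: 0.6

```text
t: 24.3
eef_pos: [0.5015, 0.32, 0.1127]
tool_rot: [0.001, 1.0, 0.014, -0.001]
contact_force: [0.1, -0.5, -1.5]
gripper_width: 0.598
grasp_force: 0.0
```

```bash
python3 - <<'E'
from h import *
go(.502,.320,.056,-88.5)
q=bot.read_camera("scene")
cv2.imwrite("pics/c8.png",cv2.resize(q["img"][130:220,380:470,::-1],(500,500),interpolation=2))
E
```

```text
pos [0.5015 0.32   0.1127] phi -88.4 q7 -92.0 t 24.3 | delta [ 0.0006 -0.0001  0.0567] spin 0.1 w 0.598 gf 0.0 F [ 0.1 -0.5 -1.5]
```

View pics/c8.png

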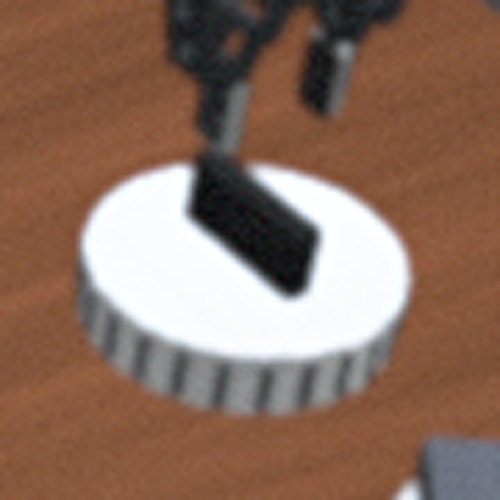

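The fingers straddle the bar, with tips at about (225,125) and (325,80) and the bar between them. I lower and grip.

Request:
send_rows:
  deltas: "0 0 0.02 0; 0 0 0.035 0; 0 0 0.046 0; 0 0 0.054 0; 0 0 0.054 0"

```text
t: 24.85
eef_pos: [0.5023, 0.3191, 0.0595]
tool_rot: [0.0, 1.0, 0.013, -0.001]
contact_force: [-0.1, 0.5, -1.1]
gripper_width: 0.6
grasp_force: 0.0
```

Request:
send_rows:
  deltas: "0 0 0 0; 0 0 0 0; 0 0 0 0; 0 0 0 0; 0 0 0 0"
  claw: 0.1
  force: 60

```text
t: 25.35
eef_pos: [0.5032, 0.3199, 0.0611]
tool_rot: [-0.0, 1.0, 0.013, 0.0]
contact_force: [-1.6, -0.1, 4.8]
gripper_width: 0.176
grasp_force: 59.9
```

Request:
send_rows:
  deltas: "0 0 0 0; 0 0 0 0; 0 0 0 0"

```text
t: 25.65
eef_pos: [0.5032, 0.3198, 0.0611]
tool_rot: [-0.0, 1.0, 0.013, 0.0]
contact_force: [-0.9, -1.0, 7.3]
gripper_width: 0.177
grasp_force: 59.9
```

Request:
send_rows:
  deltas: "0 0 -0.01 0; 0 0 -0.03 0; 0 0 -0.06 0; 0 0 -0.09 0; 0 0 -0.1 0"

```text
t: 26.15
eef_pos: [0.5037, 0.3201, 0.1629]
tool_rot: [-0.001, 1.0, 0.013, 0.001]
contact_force: [0.9, 0.5, -3.6]
gripper_width: 0.176
grasp_force: 59.0
```

Request:
send_rows:
  deltas: "0 0.02 0 0; 0 0.05 0 0; 0 0.08 0 0; 0 0.11 0 0; 0 0.13 0 0"

```text
t: 26.65
eef_pos: [0.5046, 0.1862, 0.1591]
tool_rot: [0.001, 1.0, 0.012, -0.001]
contact_force: [0.8, 0.6, -3.2]
gripper_width: 0.169
grasp_force: 59.0
```

Request:
send_rows:
  deltas: "0 0 0 0; 0 0 0 0; 0 0 0 0"

```text
t: 26.95
eef_pos: [0.5055, 0.1904, 0.1596]
tool_rot: [0.0, 1.0, 0.014, -0.001]
contact_force: [-0.2, 1.1, -4.0]
gripper_width: 0.173
grasp_force: 59.0
```

```bash
cat >> h.py <<'E'
def circ(p,c0,z,tol,rlo,rhi,r):
    "boundary circle fit on cloud points near height z round c0; outer edge per angle bin"
    c=cloud(p).reshape(-1,3); k=c[abs(c[:,2]-z)<tol]; d=k[:,:2]-c0; R=np.hypot(*d.T); s=(R>rlo)&(R<rhi); k=k[s];d=d[s];R=R[s]
    b=((np.degrees(np.arctan2(d[:,1],d[:,0]))+180)//10).astype(int)
    e=np.array([k[b==i][R[b==i].argmax()] for i in np.unique(b)])
    f=least_squares(lambda a:np.hypot(e[:,0]-a[0],e[:,1]-a[1])-a[2],[*c0,r],loss="soft_l1",f_scale=.0015)
    print("circ",f.x.round(4),"z",np.median(k[:,2]).round(4),len(e),len(k))
def lidpose(p,xy):
    "plane fit of the plate's top near xy"
    c=cloud(p); m=bot.masks_of(p,"lid")[0]["mask"]&(np.hypot(c[...,0]-xy[0],c[...,1]-xy[1])<.085)&(p["img"].min(-1)>150)
    k=c[m]; z=np.median(k[:,2]); 
    for _ in range(3):
        a=np.linalg.lstsq(np.c_[k[:,:2]-xy,np.ones(len(k))],k[:,2],rcond=None)[0]; r=abs(k[:,2]-np.c_[k[:,:2]-xy,np.ones(len(k))]@a); k=k[r<max(.003,np.median(r)*2)]
    print("plate tilt deg x,y",np.degrees(a[:2]).round(2),"z at axis",a[2].round(4),len(k))
E
python3 - <<'E'
from h import *
go(.515,.018,.17,-88.5)
q=bot.read_camera("scene");p=bot.read_camera("top"); o=bot.get_obs()["eef_pos"]
for n in(q,p):
    circ(n,np.array([.5155,.0165]),.065,.003,.045,.065,.0575)
    circ(n,np.array([.5155,.0165]),.017,.004,.066,.085,.076)
    try: circ(n,o[:2],o[2]-.061+.035,.004,.04,.083,.076); lidpose(n,o[:2])
    except Exception as e: print(e)
cv2.imwrite("pics/c9.png",cv2.resize(q["img"][90:260,280:450,::-1],(560,560),interpolation=2))
E
```

```text
pos [0.5055 0.1904 0.1596] phi -88.5 q7 -83.6 t 26.95 | delta [ 0.0048  0.1726 -0.0104] spin 0.0 w 0.173 gf 59.0 F [-0.2  1.1 -4. ]
circ [0.5173 0.0166 0.0582] z 0.0642 36 227
circ [0.5174 0.0167 0.0755] z 0.0165 22 322
circ [0.5086 0.1895 0.0754] z 0.1333 33 1131
plate tilt deg x,y [-0.26  0.  ] z at axis 0.1334 1259
circ [0.5113 0.0204 0.0578] z 0.065 35 124
circ [0.5117 0.0205 0.075 ] z 0.0167 34 187
circ [0.5035 0.1925 0.0745] z 0.1336 25 753
plate tilt deg x,y [-0.02 -0.11] z at axis 0.1334 759
```

View pics/c9.png

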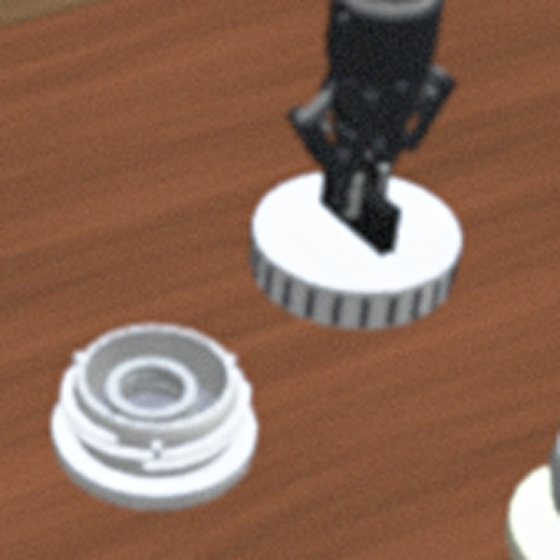

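Lid level at 133 mm, canister at (155,400) with rings inside; both cameras give the same offset between them. I move the lid over the mouth.

Request:
send_rows:
  deltas: "0.001 0.04 0 0; 0.002 0.08 0 0; 0.003 0.12 0 0; 0.0036 0.155 0 0; 0.0036 0.1727 0 0"

```text
t: 27.65
eef_pos: [0.514, 0.0138, 0.1607]
tool_rot: [0.0, 1.0, 0.011, 0.0]
contact_force: [0.6, -0.9, -4.4]
gripper_width: 0.174
grasp_force: 59.4
```

Request:
send_rows:
  deltas: "0 0 0.01 0; 0 0 0.02 0; 0 0 0.025 0; 0 0 0.025 0; 0 0 0.025 0"

```text
t: 28.15
eef_pos: [0.5142, 0.018, 0.1351]
tool_rot: [0.0, 1.0, 0.014, -0.0]
contact_force: [0.8, 0.3, -3.5]
gripper_width: 0.178
grasp_force: 59.4
```

```bash
python3 - <<'E'
from h import *
go(.5138,.0179,.114,-88.5)
q=bot.read_camera("scene");p=bot.read_camera("top"); o=bot.get_obs()["eef_pos"]
for n in(q,p):
    circ(n,np.array([.5155,.0165]),.017,.004,.066,.085,.076)
    try: circ(n,o[:2],o[2]-.061+.035,.004,.04,.083,.076); lidpose(n,o[:2])
    except Exception as e: print(e)
E
```

```text
pos [0.5142 0.018  0.1351] phi -88.4 q7 -64.7 t 28.15 | delta [-0.0004  0.0001  0.0211] spin 0.1 w 0.178 gf 59.4 F [ 0.8  0.3 -3.5]
circ [0.5175 0.0166 0.0753] z 0.0166 22 339
circ [0.5177 0.0174 0.0751] z 0.1089 32 1314
plate tilt deg x,y [-0.43  0.15] z at axis 0.1089 1454
circ [0.5126 0.0211 0.0756] z 0.0173 12 52
circ [0.5119 0.0201 0.0743] z 0.1094 18 454
plate tilt deg x,y [-0.02  2.27] z at axis 0.11 405
```

Request:
send_rows:
  deltas: "0 0 0.005 0; 0 0 0.01 0; 0 0 0.015 0; 0 0 0.019 0; 0 0 0.019 0"

```text
t: 28.85
eef_pos: [0.5136, 0.0171, 0.1156]
tool_rot: [0.0, 1.0, 0.013, -0.001]
contact_force: [-0.6, -0.2, -3.5]
gripper_width: 0.177
grasp_force: 59.4
```

Request:
send_rows:
  deltas: "0 0 0.002 0; 0 0 0.004 0; 0 0 0.006 0; 0 0 0.006 0"

```text
t: 29.25
eef_pos: [0.514, 0.0173, 0.1101]
tool_rot: [0.0, 1.0, 0.013, -0.0]
contact_force: [-0.1, 0.7, -3.5]
gripper_width: 0.171
grasp_force: 59.4
```

Request:
send_rows:
  deltas: "0 0 0.002 0; 0 0 0.003 0; 0 0 0.004 0; 0 0 0.004 0"

```text
t: 29.65
eef_pos: [0.5146, 0.0172, 0.1084]
tool_rot: [-0.001, 1.0, 0.013, 0.0]
contact_force: [-9.8, 1.7, 27.1]
gripper_width: 0.174
grasp_force: 63.9
```

Contact: the lid origin is at about 47 mm, so it stands on the thread. I ease off, open slightly, raise a little and check that it sits level.

Request:
send_rows:
  deltas: "0 0 -0.004 0; 0 0 -0.004 0; 0 0 -0.004 0"

```text
t: 29.95
eef_pos: [0.5141, 0.0173, 0.1101]
tool_rot: [0.0, 1.0, 0.013, -0.0]
contact_force: [-0.2, -0.3, -4.9]
gripper_width: 0.172
grasp_force: 59.5
```

Request:
send_rows:
  deltas: "0 0 0 0; 0 0 0 0; 0 0 -0.003 0; 0 0 -0.006 0; 0 0 -0.006 0"
  claw: 0.23

```text
t: 30.45
eef_pos: [0.5146, 0.0171, 0.1168]
tool_rot: [-0.0, 1.0, 0.013, 0.001]
contact_force: [-0.2, -0.5, -0.1]
gripper_width: 0.23
grasp_force: 0.0
```

```bash
cat > chk.py <<'E'
from h import *
go(.5138,.0179,.114,-88.5); o=bot.get_obs(); print("torque",np.round(o["torque"],2))
q=bot.read_camera("scene")
z=[]
lidpose(q,np.array([.5175,.0166])); circ(q,np.array([.5175,.0166]),.080,.012,.04,.083,.076)
E
python3 chk.py
```

```text
pos [0.5146 0.0171 0.1168] phi -88.5 q7 -63.1 t 30.45 | delta [-0.0008 -0.0008  0.0028] spin -0.0 w 0.23 gf 0.0 F [-0.2 -0.5 -0.1]
torque [ 0.01 -0.03 -0.01]
plate tilt deg x,y [-0.66  0.13] z at axis 0.0824 1351
circ [0.5179 0.0163 0.0758] z 0.0822 34 1521
```

The lid is level on the thread. I turn it backward.

Request:
send_rows:
  deltas: "0 0 0 -6; 0 0 0 -12; 0 0 0 -18; 0 0 0 -24; 0 0 0 -30"

```text
t: 31.05
eef_pos: [0.5154, 0.017, 0.1173]
tool_rot: [-0.0, 0.962, 0.272, 0.001]
contact_force: [-0.7, 0.4, 10.9]
gripper_width: 0.234
grasp_force: 21.8
```

```bash
python3 chk.py
```

```text
pos [0.5154 0.017  0.1173] phi -58.4 q7 -39.5 t 31.05 | delta [-0.0008 -0.0016  0.0033] spin 30.1 w 0.234 gf 21.8 F [-0.7  0.4 10.9]
torque [-0.    0.2  -0.76]
plate tilt deg x,y [-0.52  0.11] z at axis 0.0837 1334
circ [0.5188 0.0161 0.0761] z 0.0833 33 1528
```

Request:
send_rows:
  deltas: "0 0 0 -6; 0 0 0 -12; 0 0 0 -18; 0 0 0 -24; 0 0 0 -30"

```text
t: 31.65
eef_pos: [0.5168, 0.017, 0.1189]
tool_rot: [0.0, 0.86, 0.51, 0.003]
contact_force: [-4.7, 1.7, 26.0]
gripper_width: 0.229
grasp_force: 53.0
```

```bash
python3 chk.py
```

```text
pos [0.5168 0.017  0.1189] phi -28.6 q7 -15.6 t 31.65 | delta [-0.0006 -0.0031  0.0049] spin 59.9 w 0.229 gf 53.0 F [-4.7  1.7 26. ]
torque [ 0.41  0.96 -1.8 ]
plate tilt deg x,y [-0.88  0.07] z at axis 0.0859 1226
circ [0.5197 0.0163 0.0764] z 0.0853 34 1521
```

Request:
send_rows:
  deltas: "0 0 -0.003 2; 0 0 -0.004 3; 0 0 -0.004 3"
  claw: 0.27

```text
t: 32.05
eef_pos: [0.5143, 0.0172, 0.1203]
tool_rot: [0.0, 0.873, 0.488, 0.0]
contact_force: [0.5, -0.6, 0.9]
gripper_width: 0.271
grasp_force: 0.4
```

Request:
send_rows:
  deltas: "0 0 0 -6; 0 0 0 -12; 0 0 0 -18; 0 0 0 -24; 0 0 0 -30"

```text
t: 32.55
eef_pos: [0.5149, 0.0171, 0.1206]
tool_rot: [0.0, 0.715, 0.699, 0.001]
contact_force: [0.4, -0.6, -0.7]
gripper_width: 0.273
grasp_force: 0.4
```

```bash
python3 chk.py
```

```text
pos [0.5149 0.0171 0.1206] phi -1.3 q7 6.5 t 32.55 | delta [ 0.0007 -0.0011  0.0066] spin 87.2 w 0.273 gf 0.4 F [ 0.4 -0.6 -0.7]
torque [ 0.05 -0.01 -0.08]
plate tilt deg x,y [-1.64  0.55] z at axis 0.0867 1200
circ [0.5177 0.0189 0.0764] z 0.0858 33 1465
```

Request:
send_rows:
  deltas: "0 0 0 -5; 0 0 0 -10; 0 0 0 -15; 0 0 0 -20; 0 0 0 -20"

```text
t: 33.15
eef_pos: [0.5147, 0.0172, 0.1204]
tool_rot: [0.0, 0.586, 0.81, 0.001]
contact_force: [1.4, 0.6, 1.7]
gripper_width: 0.271
grasp_force: 28.5
```

```bash
python3 chk.py
```

```text
pos [0.5147 0.0172 0.1204] phi 18.2 q7 23.0 t 33.15 | delta [ 0.001  -0.0007  0.0064] spin -73.3 w 0.271 gf 28.5 F [1.4 0.6 1.7]
torque [ 0.04 -0.4  -1.13]
plate tilt deg x,y [-0.35 -0.07] z at axis 0.0794 1275
circ [0.5172 0.0168 0.0761] z 0.0792 34 1362
```

The lid dropped into the thread start: origin about 44.4 mm, level. I screw forward.

Request:
send_rows:
  deltas: "0 0 0.003 4; 0 0 0.005 10; 0 0 0.006 18; 0 0 0.007 26; 0 0 0.008 34"
  claw: 0.25

```text
t: 33.75
eef_pos: [0.514, 0.0175, 0.1121]
tool_rot: [0.0, 0.798, 0.603, -0.0]
contact_force: [2.9, 0.9, 1.1]
gripper_width: 0.251
grasp_force: 1.5
```

Request:
send_rows:
  deltas: "0 0 0.001 8; 0 0 0.001 16; 0 0 0.002 24; 0 0 0.002 32; 0 0 0.003 40"

```text
t: 34.25
eef_pos: [0.5139, 0.0175, 0.1094]
tool_rot: [0.0, 0.956, 0.294, -0.0]
contact_force: [-0.5, 0.1, 4.1]
gripper_width: 0.25
grasp_force: 5.1
```

```bash
python3 chk.py
```

```text
pos [0.5139 0.0175 0.1094] phi -55.8 q7 -37.0 t 34.25 | delta [ 0.0001 -0.0004 -0.0046] spin 32.7 w 0.25 gf 5.1 F [-0.5  0.1  4.1]
torque [0.11 0.01 0.17]
plate tilt deg x,y [-0.56  0.17] z at axis 0.0764 1251
circ [0.5159 0.017  0.0762] z 0.0761 33 1252
```

Request:
send_rows:
  deltas: "0 0 0.001 8; 0 0 0.001 16; 0 0 0.002 24; 0 0 0.002 32; 0 0 0.003 40"

```text
t: 34.85
eef_pos: [0.5139, 0.0176, 0.1064]
tool_rot: [0.0, 0.999, -0.051, -0.0]
contact_force: [-0.0, 0.6, 3.4]
gripper_width: 0.248
grasp_force: 5.7
```

Request:
send_rows:
  deltas: "0 0 0.001 6; 0 0 0.001 12; 0 0 0.002 18; 0 0 0.002 24; 0 0 0.002 24"

```text
t: 35.35
eef_pos: [0.5141, 0.0174, 0.1043]
tool_rot: [0.001, 0.967, -0.255, -0.0]
contact_force: [-0.1, 0.3, 4.4]
gripper_width: 0.248
grasp_force: 3.8
```

```bash
python3 chk.py
```

```text
pos [0.5141 0.0174 0.1043] phi -119.6 q7 -86.2 t 35.35 | delta [-0.0005 -0.0003 -0.0097] spin -31.1 w 0.248 gf 3.8 F [-0.1  0.3  4.4]
torque [ 0.09 -0.    0.11]
plate tilt deg x,y [-0.48  0.22] z at axis 0.0709 1433
circ [0.5162 0.0161 0.0755] z 0.0711 34 1242
```

Request:
send_rows:
  deltas: "0 0 0.001 5; 0 0 0.001 10; 0 0 0.001 15; 0 0 0.001 20; 0 0 0.001 20"

```text
t: 35.95
eef_pos: [0.5138, 0.0175, 0.1031]
tool_rot: [0.0, 0.908, -0.418, -0.0]
contact_force: [-0.3, 0.2, 2.9]
gripper_width: 0.247
grasp_force: 3.7
```

```bash
python3 chk.py
```

```text
pos [0.5138 0.0175 0.1031] phi -139.5 q7 -101.7 t 35.95 | delta [-0.0003 -0.0003 -0.0109] spin -51.0 w 0.247 gf 3.7 F [-0.3  0.2  2.9]
torque [0.17 0.06 0.16]
plate tilt deg x,y [-0.77  0.16] z at axis 0.0697 1445
circ [0.5158 0.0164 0.0748] z 0.07 33 1086
```

Home height reached (35 mm). I tighten until the torque rises.

Request:
send_rows:
  deltas: "0 0 0 5; 0 0 0 10; 0 0 0 15; 0 0 0 15"

```text
t: 36.45
eef_pos: [0.5138, 0.0173, 0.1031]
tool_rot: [0.0, 0.846, -0.533, -0.0]
contact_force: [0.4, 1.6, 2.1]
gripper_width: 0.248
grasp_force: 2.9
```

```bash
python3 chk.py
```

```text
pos [0.5138 0.0173 0.1031] phi -154.4 q7 -113.6 t 36.45 | delta [-0.0006 -0.0002 -0.0109] spin -65.9 w 0.248 gf 2.9 F [0.4 1.6 2.1]
torque [0.13 0.03 0.07]
plate tilt deg x,y [-0.31 -0.18] z at axis 0.0696 1402
circ [0.5159 0.0159 0.0749] z 0.0701 33 1090
```

Request:
send_rows:
  deltas: "0 0 0 5; 0 0 0 10; 0 0 0 15; 0 0 0 15"

```text
t: 36.95
eef_pos: [0.5144, 0.018, 0.1031]
tool_rot: [0.0, 0.771, -0.637, -0.0]
contact_force: [1.2, 1.4, 1.1]
gripper_width: 0.248
grasp_force: 42.5
```

```bash
python3 chk.py; python3 - <<'E'
from h import *
q=bot.read_camera("scene")
cv2.imwrite("pics/c10.png",cv2.resize(q["img"][130:250,270:390,::-1],(560,560),interpolation=2))
E
```

```text
pos [0.5144 0.018  0.1031] phi -169.2 q7 -125.6 t 36.95 | delta [-0.0001  0.0006 -0.0109] spin -80.7 w 0.248 gf 42.5 F [1.2 1.4 1.1]
torque [ 0.41 -0.24  1.73]
plate tilt deg x,y [-0.58  0.32] z at axis 0.0694 1400
circ [0.5162 0.0166 0.0749] z 0.0699 33 1065
```

View pics/c10.png

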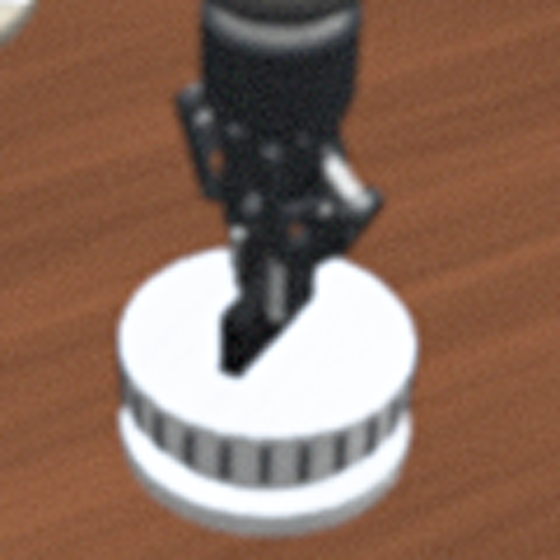

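The lid sits level and flush over the foot, its skirt down at (265,470), and the torque has risen to 1.7 N m. One small tightening nudge, then I ease off, open and lift.

Request:
send_rows:
  deltas: "0 0 0 3; 0 0 0 6; 0 0 0 6"

```text
t: 37.4
eef_pos: [0.5141, 0.0186, 0.1033]
tool_rot: [-0.0, 0.736, -0.677, -0.001]
contact_force: [-1.2, 5.4, 4.7]
gripper_width: 0.254
grasp_force: 85.5
```

Request:
send_rows:
  deltas: "0 0 0 -5; 0 0 0 -12; 0 0 0 -12"

```text
t: 37.7
eef_pos: [0.5145, 0.0173, 0.1035]
tool_rot: [-0.001, 0.801, -0.599, 0.0]
contact_force: [2.8, 2.6, -1.7]
gripper_width: 0.25
grasp_force: 1.9
```

Request:
send_rows:
  deltas: "0 0 0 0; 0 0 0 0; 0 0 0 0; 0 0 0 0"
  claw: 0.6

```text
t: 38.1
eef_pos: [0.5139, 0.0168, 0.1032]
tool_rot: [0.0, 0.801, -0.599, 0.0]
contact_force: [0.8, -0.5, 0.3]
gripper_width: 0.598
grasp_force: 0.0
```

Request:
send_rows:
  deltas: "0 0 -0.02 0; 0 0 -0.05 0; 0 0 -0.09 0; 0 0 -0.12 0; 0 0 -0.15 0"

```text
t: 38.6
eef_pos: [0.5139, 0.0168, 0.2543]
tool_rot: [0.001, 0.801, -0.599, 0.0]
contact_force: [1.1, 0.2, 0.3]
gripper_width: 0.6
grasp_force: 0.0
```

Request:
send_rows:
  deltas: "0 0 0 0; 0 0 0 0; 0 0 0 0"

```text
t: 38.9
eef_pos: [0.5134, 0.0175, 0.2523]
tool_rot: [0.0, 0.801, -0.599, -0.001]
contact_force: [0.2, -0.4, -0.0]
gripper_width: 0.599
grasp_force: 0.0
```

```bash
python3 chk.py; python3 - <<'E'
from h import *
q=bot.read_camera("scene"); bangles(q)
for k in["ball_vise","bottle","bench_pin","mandrel","mat"]: print(k,[(np.round(r["xyz"],3).tolist(),round(r["confidence"],2)) for r in bot.landmark_of(q,k)][:2])
cv2.imwrite("pics/c11.png",q["img"][...,::-1])
E
```

```text
pos [0.5134 0.0175 0.2523] phi -163.5 q7 -134.0 t 38.9 | delta [-0.0002 -0.0007  0.1383] spin -75.0 w 0.599 gf 0.0 F [ 0.2 -0.4 -0. ]
torque [ 0.01 -0.02  0.02]
plate tilt deg x,y [-0.56  0.16] z at axis 0.0695 1423
circ [0.5166 0.0168 0.0751] z 0.07 35 1151
bangle 0.83 [254.  242.5  56. ] [ 0.29   -0.355   0.0093  0.0103  0.0123] 106
bangle 0.63 [ 64. 110. 229.] [ 0.4018 -0.5137  0.0092  0.0104  0.0119] 131
ball_vise [([0.762, 0.248, 0.004], 0.79)]
bottle [([0.734, -0.242, 0.002], 0.75)]
bench_pin [([0.299, -0.235, -0.001], 0.58)]
mandrel [([0.78, 0.001, 0.017], 0.86)]
mat [([0.494, -0.288, -0.002], 0.88)]
```

View pics/c11.png

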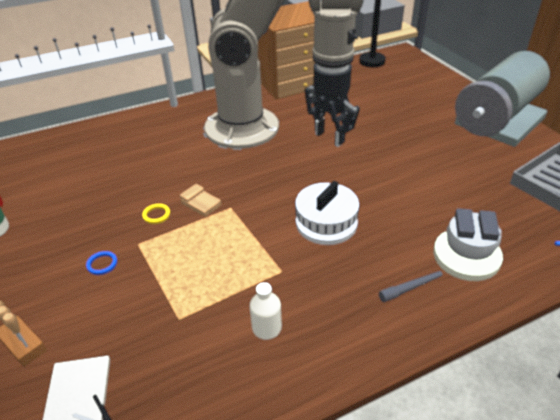

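The mat is empty and the lid is home and level at (327,210): plate top 69.5–70 mm, so its origin is 35 mm up. The bystanders stand where they did and the gripper is clear, so I hand in.

```bash
python3 -c "
from station import bot
print(bot.hand_in())"
```

```text
the job is handed in; nothing more can be done
None
```

All three silver bangles are in the canister, the lid is screwed fully home and tight, the other things on the bench are where they were, and the job is handed in; the hand-in returned no verdict.

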